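Hang the coverslip baskets to drain

TASK

Get the drip stand ready: slide the grey tray on the worktop, up against the stand's splashback and centred squarely under the hooks, and turn all three swivel hooks to point straight out over the tray. Only when tray and hooks are ready, hang each coverslip basket that is there by its bail on a hook of its own, inside the upturned end, and leave it hanging still over the tray, with the tray in place and all hooks still pointing out. Do not tip a basket over, and leave the amber bottle, the tin and the vial standing where they are.

Things in the scene. Friction and masses are not known exactly. Their poses are not given: they have to be found in the camera images.
- stand: Fixed steel drip stand: splashback 340 mm wide with a level rail (top at z = 128 mm, from x = -15 to +27 mm) that carries three swivel hooks. Origin on the worktop below the middle hook's pivot; -x is the front (tray side), y along the rail to the left. The splashback's front face is at x = +20 mm.
- tray: Loose grey drip tray, open on top, 150 (x) x 280 (y) x 28 mm high, walls and floor 4 mm thick, 0.5 kg. Origin under its centre, x and y along its sides; at the start its x is within 0.2 rad of the stand's x. In place its back wall meets the splashback, so its origin is at x = -55 mm, y = 0 of the stand.
- hook_left (a joint): Swivel angle of the left hook about its upright pivot (at x = 0, y = +95 mm of the stand). 0: it points straight out to the front (-x of the stand). Positive is counterclockwise from above: at angle a it points along (-cos a, -sin a) of the stand. Range -1.6 to 1.6; stiff (0.08 N m friction), stays where left.
- hook_left_pivot (a point): Pivot axis of the left hook at its arm's centre height, z = 150 mm; turns with the hook, which points along its -x. The arm is a round bar 8 mm thick reaching 74 mm from the axis, its end turned up to z = 170 mm; the hub is 20 mm across and reaches 7 mm above the arm's centre line; 18 mm of air between arm and rail.
- hook_left_seat (a point): Top of the left hook's arm, 45 mm out from its pivot: the middle of the place where a bail hangs.
- hook_middle (a joint): Swivel angle of the middle hook about its upright pivot (at x = 0, y = +0 mm of the stand). 0: it points straight out to the front (-x of the stand). Positive is counterclockwise from above: at angle a it points along (-cos a, -sin a) of the stand. Range -1.6 to 1.6; stiff (0.08 N m friction), stays where left.
- hook_middle_pivot (a point): Pivot axis of the middle hook at its arm's centre height, z = 150 mm; turns with the hook, which points along its -x. The arm is a round bar 8 mm thick reaching 74 mm from the axis, its end turned up to z = 170 mm; the hub is 20 mm across and reaches 7 mm above the arm's centre line; 18 mm of air between arm and rail.
- hook_middle_seat (a point): Top of the middle hook's arm, 45 mm out from its pivot: the middle of the place where a bail hangs.
- hook_right (a joint): Swivel angle of the right hook about its upright pivot (at x = 0, y = -95 mm of the stand). 0: it points straight out to the front (-x of the stand). Positive is counterclockwise from above: at angle a it points along (-cos a, -sin a) of the stand. Range -1.6 to 1.6; stiff (0.08 N m friction), stays where left.
- hook_right_pivot (a point): Pivot axis of the right hook at its arm's centre height, z = 150 mm; turns with the hook, which points along its -x. The arm is a round bar 8 mm thick reaching 74 mm from the axis, its end turned up to z = 170 mm; the hub is 20 mm across and reaches 7 mm above the arm's centre line; 18 mm of air between arm and rail.
- hook_right_seat (a point): Top of the right hook's arm, 45 mm out from its pivot: the middle of the place where a bail hangs.
- basket_0: Loose coverslip basket (may be absent), 0.12 kg: white box 42 (x) x 56 (y) x 34 mm high; over it a rigid 7 mm steel bail in its y-z plane, and on top an upright white grip tab 10 (x) x 26 (y) mm, from 88 to 114 mm above the bottom. The opening for the hook, 34 to 82 mm up, is 44 mm wide. Origin under its centre. Same either way round.
- basket_0_bail (a point): Centre of that basket's bail bar at its peak, 86 mm above the basket's bottom. When it hangs, this lies 7.5 mm above the centre line of the hook's arm, with the basket's x along the arm.
- basket_1: Loose coverslip basket (may be absent), 0.12 kg: white box 42 (x) x 56 (y) x 34 mm high; over it a rigid 7 mm steel bail in its y-z plane, and on top an upright white grip tab 10 (x) x 26 (y) mm, from 88 to 114 mm above the bottom. The opening for the hook, 34 to 82 mm up, is 44 mm wide. Origin under its centre. Same either way round.
- basket_1_bail (a point): Centre of that basket's bail bar at its peak, 86 mm above the basket's bottom. When it hangs, this lies 7.5 mm above the centre line of the hook's arm, with the basket's x along the arm.
- basket_2: Loose coverslip basket (may be absent), 0.12 kg: white box 42 (x) x 56 (y) x 34 mm high; over it a rigid 7 mm steel bail in its y-z plane, and on top an upright white grip tab 10 (x) x 26 (y) mm, from 88 to 114 mm above the bottom. The opening for the hook, 34 to 82 mm up, is 44 mm wide. Origin under its centre. Same either way round.
- basket_2_bail (a point): Centre of that basket's bail bar at its peak, 86 mm above the basket's bottom. When it hangs, this lies 7.5 mm above the centre line of the hook's arm, with the basket's x along the arm.
- amber_bottle: Bystander: amber bottle with a blue cap, 56 mm across, 103 mm tall. Origin at its bottom.
- filter_tin: Bystander: round aluminium tin 49 mm across, 38 mm tall. Origin at its bottom.
- glass_vial: Bystander: clear vial with a grey cap, 42 mm across, 72 mm tall. Origin at its bottom.
There are look-alikes about, which are no part of the job. Leave any pink or purple look-alike of the basket_0 alone.

How it is judged:
By the outcome, as a careful person would: the job done as asked, in the order asked, and still so for the second after the job is handed in, with the robot touching nothing.
Of basket_0, basket_1, basket_2 only 2 to 3 are there at a start; the rules pass over those that are not, and their reading is None.
At some moment in a run one of tray may be knocked a few centimetres aside while the robot is not near it.
It also fails if it takes over 208 s, if anything falls off the work surface, if the arm or the gripper's body presses on something with over 40 N, if the wrist force passes 120 N, or if a joint passes its speed limit or range.

ROBOT

A 6-joint arm with a two-finger parallel gripper is mounted at the origin on a cart in front of the work surface, level with it; the furniture and walls round the work are solid. World frame = base frame: x ahead of the robot, y to its left, z up, the work surface at z = 0. Lengths are in m, angles in rad, forces in N, time in s.
With the tool pointing down it reaches from about 0.25 to 0.775 m from the base axis. Payload 4 kg.
Tool frame: the origin (TCP) lies between the finger pads; the fingertips stand 14 mm ahead of it and the grasp point (between the pads) lies 5 mm behind it (tip_reach is the distance from the TCP to the fingertips, in m); z points along the fingers, y is the line along which they close (so a half turn about z gives the same grasp; the last joint's range is limited). The gripper opens to 94 mm and grips with 3 to 60 N. Pads are 16 mm wide; open, the fingers measure 119 mm over their backs; the gripper's body (75 mm by 177 mm) begins 78 mm behind the grasp point.
Start: joints at [-1.267, 0.087, 1.371, -0, 1.684, -0.103], TCP at [0.218, -0.505, 0.22] pointing down, gripper open.
Joint ranges: [-3.1, 3.1], [-0.76, 2.03], [0.27, 2.55], [-1.08, 4.22], [0.17, 2.65], [-2.57, 2.57]. Speed limits (rad/s): [2.79, 2.79, 3.14, 3.14, 3.14, 3.14].

INTERFACE

Orientations are given as [roll, pitch, yaw] about the fixed x, y, z axes, in that order (R = Rz(yaw) Ry(pitch) Rx(roll)).
In Python, from bench import * gives the robot as it stands. The module is installed in compiled form; this text tells all that it offers.
- The arm moves only by the tool servo_tool, never from a script. Its argument "targets" is a list of rows, each a list of 4 numbers: the shift along the tool's x, y, z in cm, then the turn about the tool's z in degrees. A call has 1 to 8 rows; each row is the pose to reach, as a shift and turn from the pose commanded when the call began, along the tool's axes at that moment; what a row does not reach only later rows make up. A row lasts 1/8 s, in which the tool goes at most 62.5 mm and 10.7 degrees, less where a joint would pass 70% of its speed; a pose out of reach is approached as far as the arm can. A call with a gripper value outside its range is refused whole. "claw" is the closure in counts, from 0 (fully open) to 255 (shut), set as the call begins (left out, the last holds). The fingers move at their own pace and stop on an object; the grip force is fixed at half the most. Time passes only in rows, so rows that repeat a pose let the fingers close. It gives the time, the measured TCP pose, the force, the opening and the grip force at its end, in the units of the state.
- get_obs(): the state, without advancing time (a new reading comes with each control period).
- snapshot(name): name is "scene" or "top" or "wrist"; returns the picture (384x512x3 uint8, blue, green, red); there is no depth.
- camera_model(name): a dict with "camera_matrix" (3x3 intrinsics, pixels), "k1" (the pictures are not rectified: a ray, as slopes to the right and down, at radius r is drawn at 1 + k1 r^2 times it, then the intrinsics apply), "camera_from_world" (4x4, takes a point from world to camera coordinates). Camera axes: x right, y up, looking along -z (the intrinsics and any distortion apply to the point x, -y, -z); pixel columns grow to the right and rows downward; lengths in m; the calibration is good to about 2 mm. A picture is of the moment at which its call begins: read the wrist's pose just before it. camera_model takes no time and is no camera call; for the wrist camera it gives the pose at the moment of the call.
- close_job(): hands the job in; it is judged then, once.
The state is a dict: "time": time; "joint_positions": joint angles; "qvel": joint speeds; "joint_torque": joint torques, N m; "tool_pos": TCP position; "ee_rot": TCP orientation; "wrist_force": force on the tool from outside, world axes, zero at the start; "wrist_torque": the same for the moment, N m; "width": finger opening in m; "finger_force": force on a finger pad.
Only numpy, scipy, OpenCV 4.12 (cv2) and the standard library are available. Lean on these libraries where they do the work, as an engineer would, in place of code of your own. Each camera call takes 0.05 s, during which the arm holds its last target. There are 200 camera calls.

## Working session

There is one attempt and no reset: what is moved stays moved. The work goes in short steps, Python scripts to look and compute and a tool call to move; the robot and the scene stay as the last step left them, time stands still between calls to the robot, and variables do not carry over. Pictures are saved under pics/ and viewed, at most 14 in all, crops included, and the job is handed in when it is done.

Besides the shell and the picture viewer there is one more tool, called after "Emit:" as name(argument=value, ...), one argument or row to a line, values as JSON. servo_tool: Moves the arm, as the interface text tells. Its arguments: {"type":"object","properties":{"targets":{"type":"array"},"claw":{"type":"number"}},"required":["targets"]}

```bash
mkdir -p pics; cat > h.py <<'E'
from bench import *
import numpy as np, cv2
def px2ray(cam,u,v):
    K=np.array(cam["camera_matrix"]);k=cam["k1"]
    d=np.array([(u-K[0,2])/K[0,0],(v-K[1,2])/K[1,1]]);p=d.copy()
    for _ in range(20): p=d/(1+k*(p@p))
    T=np.array(cam["camera_from_world"]);R=T[:3,:3]
    return -R.T@T[:3,3], R.T@np.array([p[0],-p[1],-1.])
def onz(cam,u,v,z):
    o,r=px2ray(cam,u,v); return o+r*(z-o[2])/r[2]
def proj(cam,P):
    K=np.array(cam["camera_matrix"]);T=np.array(cam["camera_from_world"])
    c=T[:3,:3]@np.array(P)+T[:3,3];s=np.array([c[0],-c[1]])/-c[2];s=s*(1+cam["k1"]*(s@s))
    return K[0,0]*s[0]+K[0,2],K[1,1]*s[1]+K[1,2]
def shot(name,f):
    cam=camera_model(name);im=np.array(snapshot(name));cv2.imwrite("pics/"+f+".png",im);return cam,im
E
python3 - <<'E'
from h import *
np.set_printoptions(precision=3,suppress=True)
for n in("scene","top"):
    c,im=shot(n,n+"0");print(n,c["camera_matrix"],c["k1"]);print(np.array(c["camera_from_world"]))
o=get_obs();print(o)
E
```

```text
scene [[430.937   0.    252.662]
 [  0.    430.937 182.683]
 [  0.      0.      1.   ]] -0.010042854694292528
[[-0.71  -0.703 -0.021  0.349]
 [ 0.315 -0.344  0.885 -0.279]
 [-0.629  0.622  0.466 -1.372]
 [ 0.     0.     0.     1.   ]]
top [[444.253   0.    251.766]
 [  0.    444.253 194.762]
 [  0.      0.      1.   ]] -0.06677129578861601
[[ 0.024 -1.    -0.004 -0.025]
 [ 0.99   0.023  0.14  -0.553]
 [-0.14  -0.007  0.99  -1.373]
 [ 0.     0.     0.     1.   ]]
{'time': 0.1, 'joint_positions': array([-1.267,  0.088,  1.372, -0.   ,  1.684, -0.103]), 'qvel': array([ 0.   , -0.001, -0.002,  0.001,  0.001,  0.   ]), 'joint_torque': array([  0.002, -34.125, -30.33 ,   0.072,   0.03 ,  -0.   ]), 'tool_pos': array([ 0.217, -0.505,  0.218]), 'ee_rot': array([-3.14 , -0.   ,  0.407]), 'wrist_force': array([0.422, 0.267, 0.036]), 'wrist_torque': array([-0.009, -0.014,  0.022]), 'finger_force': 0.0, 'width': 0.09372272197126605}
```

View pics/top0.png

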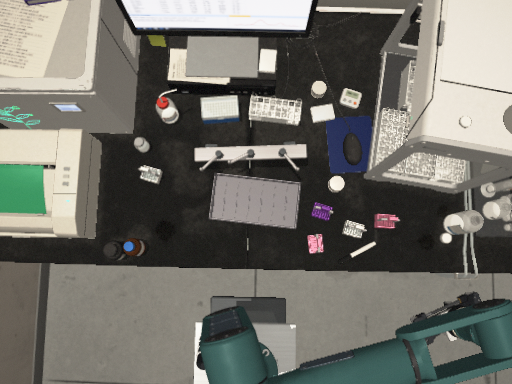

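View pics/scene0.png

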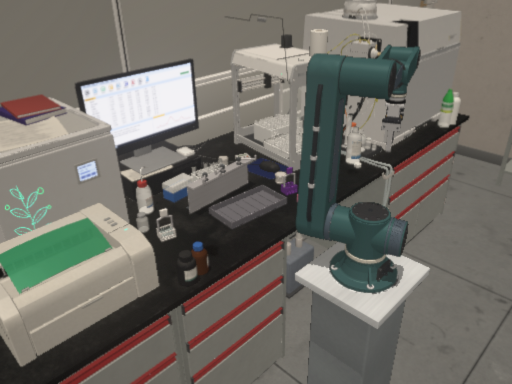

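Top view: stand rail at about (250,153), grey tray at (255,201). White baskets are at (150,174) and (353,228). The look-alikes are purple at (322,211), pink at (386,221) and pink at (316,243). The tin is probably at (336,184), the vial at (141,145) and the amber bottle at (133,247). I'll check this in a close crop.

```bash
python3 - <<'E'
from h import *
im=cv2.imread("pics/top0.png")[130:265,100:420]
cv2.imwrite("pics/topc.png",cv2.resize(im,None,fx=2.5,fy=2.5,interpolation=cv2.INTER_CUBIC))
c=camera_model("top")
for u,v,z in[(250,153,.128),(255,201,.028),(150,174,.1),(353,228,.1),(251,152,.15),(0,0,0)]: print(u,v,onz(c,u,v,z).round(3))
print(proj(c,[0,0,0]))
E
```

```text
250 153 [ 0.668 -0.005  0.128]
255 201 [ 0.535 -0.023  0.028]
150 174 [0.602 0.301 0.1  ]
353 228 [ 0.451 -0.321  0.1  ]
251 152 [ 0.666 -0.008  0.15 ]
0 0 [1.252 0.919 0.   ]
(np.float64(243.61061783954648), np.float64(371.8637780570247))
```

View pics/topc.png

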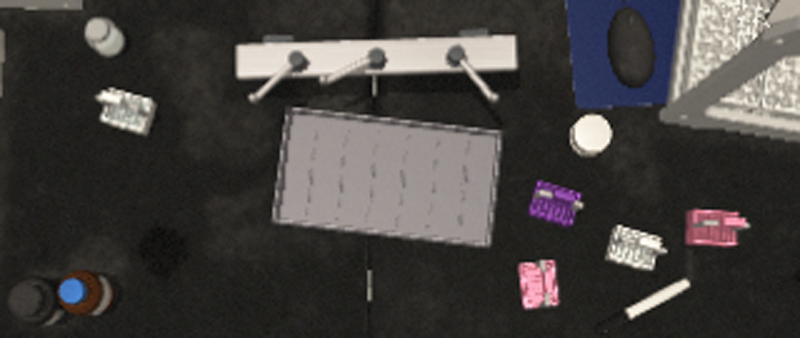

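The two white baskets are the job, and the pink and purple ones are not. Next I'll move above the worktop for a close wrist look.

```bash
cat >> h.py <<'E'
def go(*ts):
    "world targets (x,y,z,yaw_deg) -> tool rows (cm,deg) from present pose"
    o=get_obs();p=o["tool_pos"];yw=o["ee_rot"][2];c,s=np.cos(yw),np.sin(yw)
    print("t",round(o["time"],2),"at",p.round(4),"yaw",round(np.degrees(yw),2),"w",round(o["width"],4),"F",o["wrist_force"].round(1))
    for x,y,z,a in ts:
        d=np.array([x,y,z])-p
        print([round(v,2) for v in(100*(c*d[0]+s*d[1]),100*(s*d[0]-c*d[1]),-100*d[2],(np.degrees(yw)-a+180)%360-180)])
E
python3 -c "
from h import *
go((.27,-.4,.38,0),(.42,-.02,.38,0))"
```

```text
t 0.1 at [ 0.2175 -0.5047  0.2184] yaw 23.31 w 0.0937 F [0.4 0.3 0. ]
[np.float64(8.97), np.float64(-7.54), np.float64(-16.16), np.float64(23.31)]
[np.float64(37.78), np.float64(-36.5), np.float64(-16.16), np.float64(23.31)]
```

Emit:
servo_tool(
  targets=[
    [3, -2.5, -5, 8],
    [6, -5, -10, 16],
    [9, -7.5, -15, 23.3],
    [13, -11, -16, 23.3],
    [17, -15, -16, 23.3],
    [21, -19, -16, 23.3],
    [25, -23, -16, 23.3],
    [29, -27, -16, 23.3],
  ],
)

```text
time: 1.1
tool_pos: [0.3773, -0.1406, 0.379]
ee_rot: [-3.141, 0.0, -0.0]
wrist_force: [0.6, -0.3, -0.7]
width: 0.0936
finger_force: 0.0
```

Emit:
servo_tool(
  targets=[
    [5.5, -1, 0, 0],
    [10, -2, 0, 0],
    [12, -4, 0, 0],
    [12, -5, 0, 0],
    [12, -5, 0, 0],
  ],
)

```text
time: 1.72
tool_pos: [0.4965, -0.0921, 0.3796]
ee_rot: [3.141, 0.0, 0.001]
wrist_force: [0.7, -1.1, -0.3]
width: 0.0943
finger_force: 0.0
```

```bash
python3 -c "
from h import *
go()
c,im=shot('wrist','w1');print(c['camera_matrix'],c['k1'],np.array(c['camera_from_world']).round(3))"
```

```text
t 1.73 at [ 0.4965 -0.0921  0.3796] yaw 0.05 w 0.0943 F [ 0.7 -1.1 -0.3]
[[273.39904765   0.         259.80199959]
 [  0.         273.39904765 196.55667158]
 [  0.           0.           1.        ]] -0.04475420965441222 [[ 0.    -1.     0.002 -0.093]
 [ 0.959 -0.    -0.282 -0.403]
 [ 0.282  0.002  0.959 -0.686]
 [ 0.     0.     0.     1.   ]]
```

View pics/w1.png

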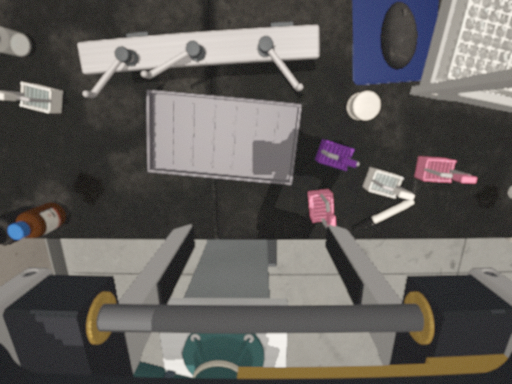

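Wrist view: hubs at (125,56), (194,51) and (266,45). Hook tips are at (88,94), (147,75) and (298,87). The tray is at (225,137), the left basket at (38,97), the right basket at (385,183) and the tin at (364,105).

```bash
cat >> h.py <<'E'
def frame(Os,yaw,a,b):  # stand -> world
    c,s=np.cos(yaw),np.sin(yaw); return np.array([Os[0]+c*a-s*b,Os[1]+s*a+c*b])
def grey_rect(im,c,z=.028,area=(6000,20000)):
    hsv=cv2.cvtColor(im,cv2.COLOR_BGR2HSV)
    m=((hsv[...,2]>70)&(hsv[...,2]<185)&(hsv[...,1]<50)).astype(np.uint8)
    return m
E
python3 - <<'E'
from h import *
im=cv2.imread("pics/w1.png");c=camera_model("wrist")
H=[onz(c,u,v,.157)[:2] for u,v in[(125,56),(194,51),(266,45)]]
print("hubs",np.round(H,4)); d=H[0]-H[2]; print("span",np.linalg.norm(d),"stand yaw",np.degrees(np.arctan2(-d[0],d[1])))
for h,(u,v) in zip(H,[(88,94),(147,75),(298,87)]):
    t=onz(c,u,v,.17)[:2]-h; print("tip",np.linalg.norm(t),"dir deg",np.degrees(np.arctan2(-t[1],-t[0])))
# tray: bright enough region seeded at floor
g=cv2.cvtColor(im,cv2.COLOR_BGR2GRAY); m=(g>55).astype(np.uint8); m[g<0]=0
n,l,st,ce=cv2.connectedComponentsWithStats(m,connectivity=4)
k=l[120,200];print("area",st[k])
cs,_=cv2.findContours((l==k).astype(np.uint8),cv2.RETR_EXTERNAL,cv2.CHAIN_APPROX_NONE)
q=cv2.approxPolyDP(cv2.convexHull(max(cs,key=len)),6,True)[:,0];print(q)
for p in q: print(p,onz(c,*p,.028).round(4))
# rail edges
for u,v in[(78,45),(318,25),(82,74),(319,56)]: print("rail",onz(c,u,v,.128).round(4))
go()
E
```

```text
hubs [[ 0.6579  0.0833]
 [ 0.6624 -0.0081]
 [ 0.6691 -0.1014]]
span 0.18501127589359925 stand yaw 3.4615306096796905
tip 0.06853164886348201 dir deg -46.10909041630555
tip 0.06668612359471078 dir deg -63.02963100463706
tip 0.06671253176813982 dir deg 38.12882688976848
area [  109    76   198   116 14680]
[[306 103]
 [291 185]
 [116 189]
 [109 157]
 [147  89]
 [227  76]]
[306 103] [ 0.6035 -0.1769  0.028 ]
[291 185] [ 0.4512 -0.1544  0.028 ]
[116 189] [0.4437 0.1907 0.028 ]
[109 157] [0.5071 0.1952 0.028 ]
[147  89] [0.6286 0.1081 0.028 ]
[227  76] [ 0.6489 -0.036   0.028 ]
rail [0.68   0.1626 0.128 ]
rail [ 0.7014 -0.173   0.128 ]
rail [0.6414 0.1626 0.128 ]
rail [ 0.662  -0.1763  0.128 ]
t 1.77 at [ 0.4964 -0.0925  0.3799] yaw 0.0 w 0.0942 F [-0.4 -0.8 -0.1]
```

```bash
python3 - <<'E'
from h import *
im=cv2.imread("pics/w1.png");c=camera_model("wrist")
P=[onz(c,u,v,.028)[:2] for u,v in[(147,90),(301,104),(291,184),(147,173)]]
P=np.array(P);print(P.round(4));ctr=P.mean(0)
d=P[0]-P[1]+P[3]-P[2];print(ctr,np.degrees(np.arctan2(-d[0],d[1])),np.linalg.norm(P[0]-P[1]),np.linalg.norm(P[1]-P[2]))
O=np.array([.664,-.0075]);y=np.radians(3.5)
print("goal",frame(O,y,-.055,0))
cv2.imwrite("pics/w1c.png",cv2.resize(im[70:200,120:320],None,fx=4,fy=4,interpolation=cv2.INTER_CUBIC))
for n,u,v,z in[("tin",364,105,.038),("bot",20,231,.103),("pink",320,206,.03),("purple",336,154,.03),("vial",10,40,.072)]:print(n,onz(c,u,v,z).round(3))
E
```

```text
[[ 0.6269  0.1083]
 [ 0.6017 -0.168 ]
 [ 0.4532 -0.1543]
 [ 0.4756  0.1247]]
[ 0.53935367 -0.02232558] -4.8999066028798275 0.27740866667583663 0.14909576985297493
goal [ 0.60910259 -0.01085767]
tin [ 0.6   -0.279  0.038]
bot [0.385 0.342 0.103]
pink [ 0.409 -0.213  0.03 ]
purple [ 0.512 -0.237  0.03 ]
vial [0.706 0.312 0.072]
```

View pics/w1c.png

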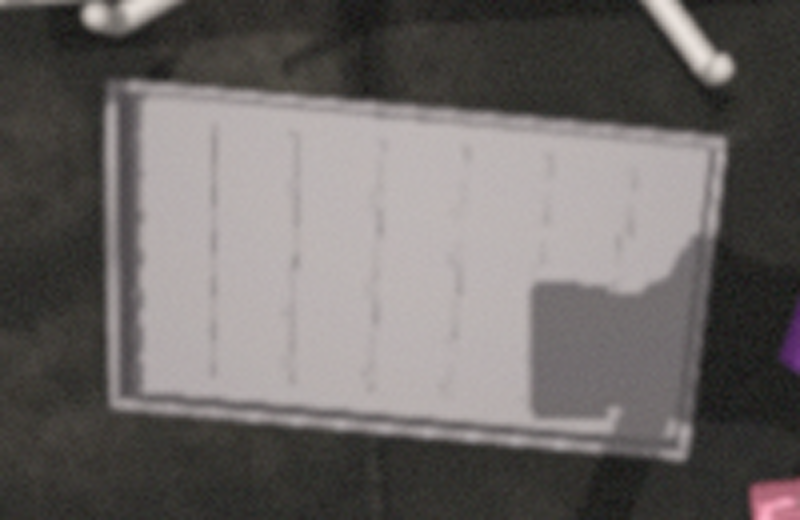

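Tray centre is (0.539,-0.022) at yaw -5°, and the stand is at yaw 3.5°. I'll grip the middle of the tray's front wall and slide it into place.

```bash
python3 -c "
from h import *
go((.4664,-.0152,.09,85),(.4664,-.0152,.023,85))"
```

```text
t 1.77 at [ 0.4964 -0.0925  0.3799] yaw 0.0 w 0.0942 F [-0.4 -0.8 -0.1]
[np.float64(-3.0), np.float64(-7.73), np.float64(28.99), np.float64(-85.0)]
[np.float64(-3.0), np.float64(-7.73), np.float64(35.69), np.float64(-85.0)]
```

Emit:
servo_tool(
  targets=[
    [-1, -2, 4, -10.6],
    [-2, -4, 8, -21.2],
    [-3, -7.7, 12, -31.8],
    [-3, -7.7, 16, -42.4],
    [-3, -7.7, 20, -53],
    [-3, -7.7, 24, -63.6],
    [-3, -7.7, 27, -74.2],
    [-3, -7.7, 27, -85],
  ],
)

```text
time: 2.78
tool_pos: [0.4643, -0.0161, 0.1068]
ee_rot: [-3.136, 0.0, 1.487]
wrist_force: [-0.1, 0.0, 0.2]
width: 0.0938
finger_force: 0.0
```

```bash
python3 -c "
from h import *
go((.4664,-.0152,.023,85));print(get_obs()['joint_positions'].round(2))
c,im=shot('top','t1')
cv2.imwrite('pics/t1c.png',cv2.resize(im[130:270,140:360],None,fx=3,fy=3))"
```

```text
t 2.77 at [ 0.4643 -0.0161  0.1068] yaw 85.21 w 0.0938 F [-0.1  0.   0.2]
[np.float64(0.11), np.float64(0.2), np.float64(8.38), np.float64(0.21)]
[-0.16 -0.05  1.74 -0.    1.46 -0.07]
```

View pics/t1c.png

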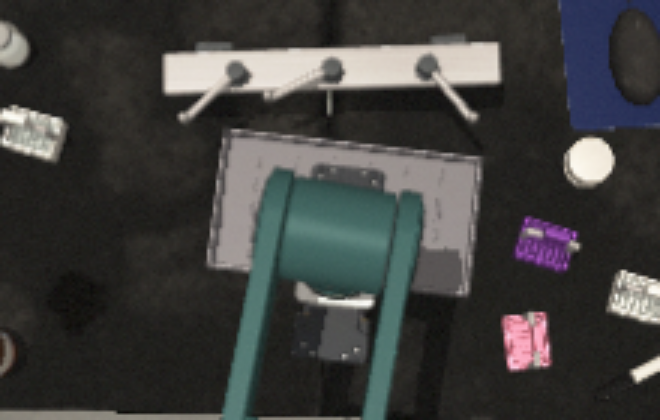

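Gripper is over the middle of the tray's front wall, at about (335,300) in the crop. The tray has not moved. Next: descend and grip.

Emit:
servo_tool(
  targets=[
    [0, 0, 4, 0],
    [0, 0, 8.3, 0.2],
    [0, 0.2, 8.3, 0.2],
  ],
)

```text
time: 3.2
tool_pos: [0.466, -0.0159, 0.0241]
ee_rot: [-3.135, -0.0, 1.476]
wrist_force: [-0.1, 0.8, -0.0]
width: 0.0939
finger_force: 0.0
```

Emit:
servo_tool(
  targets=[
    [0, 0, 0, 0],
    [0, 0, 0, 0],
    [0, 0, 0, 0],
    [0, 0, 0, 0],
    [0, 0, 0, 0],
    [0, 0, 0, 0],
  ],
  claw=255,
)

```text
time: 3.95
tool_pos: [0.4691, -0.0156, 0.0264]
ee_rot: [-3.142, 0.0, 1.479]
wrist_force: [-0.4, 0.7, -0.1]
width: 0.0377
finger_force: 0.0
```

```bash
python3 -c "
from h import *
go((.5362,-.0153,.023,93.5))"
```

```text
t 3.95 at [ 0.4691 -0.0156  0.0264] yaw 84.75 w 0.0377 F [-0.4  0.7 -0.1]
[np.float64(0.64), np.float64(6.68), np.float64(0.34), np.float64(-8.75)]
```

Emit:
servo_tool(
  targets=[
    [0, 0, 0.2, 0],
    [0, 0, 0.2, 0],
    [0, 0, 0.2, 0],
    [0, 0, 0.2, 0],
    [0, 0, 0.2, 0],
    [0, 0, 0.2, 0],
  ],
)

```text
time: 4.7
tool_pos: [0.4673, -0.0154, 0.0242]
ee_rot: [-3.137, 0.0, 1.479]
wrist_force: [-5.9, 0.1, 3.1]
width: 0.0035
finger_force: 30.0
```

```bash
python3 -c "
from h import *
go((.5362,-.0153,.024,93.5))"
```

```text
t 4.7 at [ 0.4673 -0.0154  0.0242] yaw 84.75 w 0.0035 F [-5.9  0.1  3.1]
[np.float64(0.64), np.float64(6.86), np.float64(0.02), np.float64(-8.75)]
```

Emit:
servo_tool(
  targets=[
    [0.1, 1, 0, -1.5],
    [0.2, 2, 0, -3],
    [0.3, 3, 0, -4.5],
    [0.4, 4, 0, -6],
    [0.5, 5, 0, -7.5],
    [0.6, 5.8, 0, -8.7],
    [0.6, 6.3, 0, -8.7],
    [0.6, 6.3, 0, -8.7],
  ],
)

```text
time: 5.7
tool_pos: [0.5334, -0.0152, 0.0242]
ee_rot: [3.14, -0.0, 1.631]
wrist_force: [-1.1, 0.8, -2.1]
width: 0.0039
finger_force: 30.0
```

Emit:
servo_tool(
  targets=[
    [0, 0.25, 0, 0],
    [0, 0.5, 0, 0],
    [0, 0.7, 0, 0],
    [0, 0.7, 0, 0],
  ],
)

```text
time: 6.2
tool_pos: [0.5378, -0.0146, 0.0242]
ee_rot: [-3.138, -0.001, 1.631]
wrist_force: [-6.6, 0.7, 1.6]
width: 0.0041
finger_force: 30.0
```

```bash
python3 -c "
from h import *
go((.5362,-.0153,.024,93.5))"
```

```text
t 6.2 at [ 0.5378 -0.0146  0.0242] yaw 93.45 w 0.0041 F [-6.6  0.7  1.6]
[np.float64(-0.06), np.float64(-0.16), np.float64(0.02), np.float64(-0.05)]
```

Emit:
servo_tool(
  targets=[
    [0, 0.2, 0, 0],
    [0, 0.4, 0, 0],
    [0, 0.4, 0, 0],
  ],
)

```text
time: 6.58
tool_pos: [0.5381, -0.0144, 0.0242]
ee_rot: [-3.129, -0.001, 1.631]
wrist_force: [-16.9, 0.7, 9.5]
width: 0.0037
finger_force: 30.0
```

```bash
python3 -c "
from h import *
go((.5362,-.0153,.024,93.5))
c,im=shot('top','t2')
cv2.imwrite('pics/t2c.png',cv2.resize(im[130:270,170:330],None,fx=4,fy=4,interpolation=cv2.INTER_CUBIC))"
```

```text
t 6.58 at [ 0.5381 -0.0144  0.0242] yaw 93.46 w 0.0037 F [-16.9   0.7   9.5]
[np.float64(-0.08), np.float64(-0.19), np.float64(0.02), np.float64(-0.04)]
```

View pics/t2c.png

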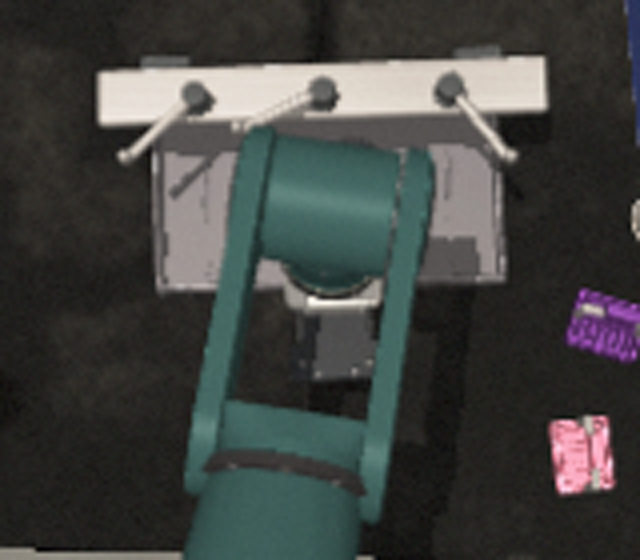

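The tray meets the splashback. I'll check centring against the rail ends.

```bash
python3 - <<'E'
from h import *
c=camera_model("top")
for u,v,z in[(210,202.75,.028),(296.5,200.75,.028),(194.5,161.25,.128),(307,158,.128)]+[(170+a/4,130+b/4,.157) for a,b in((194,96),(321,92),(450,88))]: print(onz(c,u,v,z).round(4))
E
```

```text
[0.5264 0.1205 0.028 ]
[ 0.5393 -0.1558  0.028 ]
[0.6391 0.1619 0.128 ]
[ 0.6569 -0.1768  0.128 ]
[0.6563 0.0878 0.157 ]
[ 0.6614 -0.0058  0.157 ]
[ 0.6666 -0.1009  0.157 ]
```

Emit:
servo_tool(
  targets=[
    [0, -0.4, 0, 0],
    [0, -0.4, 0, 0],
    [0, -0.4, 0, 0],
    [0, -0.4, -2, 0],
    [0, -0.4, -4, 0],
  ],
  claw=174,
)

```text
time: 7.25
tool_pos: [0.54, -0.015, 0.065]
ee_rot: [3.141, 0.0, 1.631]
wrist_force: [0.9, -0.7, -0.8]
width: 0.0297
finger_force: 0.0
```

```bash
python3 -c "
from h import *
go((.48,-.01,.12,93.5),(.53,-.01,.3,3.5))"
```

```text
t 7.25 at [ 0.54  -0.015  0.065] yaw 93.45 w 0.0297 F [ 0.9 -0.7 -0.8]
[np.float64(0.86), np.float64(-5.96), np.float64(-5.5), np.float64(-0.05)]
[np.float64(0.56), np.float64(-0.96), np.float64(-23.5), np.float64(89.95)]
```

Emit:
servo_tool(
  targets=[
    [0.4, -5, -3, 0],
    [0.8, -8, -8, 10],
    [0.8, -8, -13, 20],
    [0.8, -6, -18, 30],
    [0.8, -4, -23, 40],
    [0.6, -2, -23.5, 50],
    [0.6, -1, -23.5, 60],
    [0.6, -1, -23.5, 70],
  ],
)

```text
time: 8.25
tool_pos: [0.5303, -0.0096, 0.2995]
ee_rot: [3.141, -0.001, 0.404]
wrist_force: [-0.3, 0.1, -0.0]
width: 0.0298
finger_force: 0.0
```

Emit:
servo_tool(
  targets=[
    [0, 0, 0, 10],
    [0, 0, 0, 20],
    [0, 0, 0, 20],
    [0, 0, 0, 20],
  ],
)

```text
time: 8.75
tool_pos: [0.5293, -0.0096, 0.2996]
ee_rot: [3.141, -0.001, 0.063]
wrist_force: [-0.4, -0.8, 0.4]
width: 0.0302
finger_force: 0.0
```

```bash
python3 -c "
from h import *
go()
c,im=shot('wrist','w2');np.save('w2cam.npy',c,allow_pickle=True)
cv2.imwrite('pics/w2c.png',cv2.resize(im[0:235],None,fx=1.5,fy=1.5))"
```

```text
t 8.75 at [ 0.5293 -0.0096  0.2996] yaw 3.59 w 0.0302 F [-0.4 -0.8  0.4]
```

View pics/w2c.png

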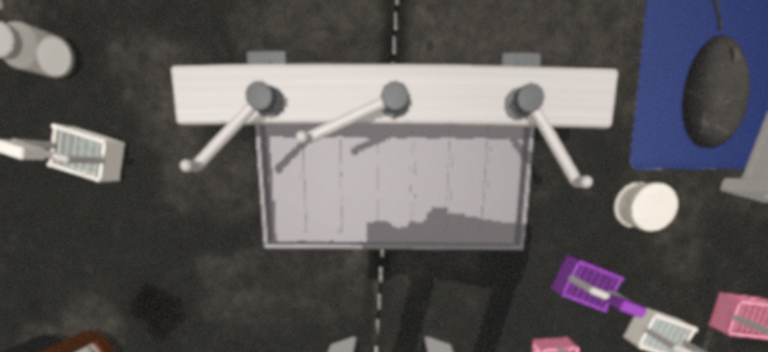

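The tray lies square under the rail; front corners are at about (176,166) and (350,166) in the raw image. Hooks are still swivelled.

```bash
python3 - <<'E'
from h import *
c=np.load('w2cam.npy',allow_pickle=True).item()
f=lambda u,v,z:onz(c,u/1.5,v/1.5,z)[:2]
T=[f(264,249,.028),f(525,249,.028)];R=[f(177,125,.128),f(616,128,.128)];R2=[f(172,67,.128),f(617,70,.128)]
H=[f(265,99,.157),f(396,97,.157),f(530,98,.157)]
for n,P in(("tray",T),("railf",R),("railb",R2),("hub",[H[0],H[2]])):
    d=P[0]-P[1];print(n,np.round((P[0]+P[1])/2,4),"len",np.linalg.norm(d).round(4),"yaw",np.degrees(np.arctan2(-d[0],d[1])).round(2))
print(np.round(H,4))
for h,(u,v) in zip(H,[(187,166),(301,136),(585,182)]):
    t=f(u,v,.17)-h; print("tip",np.linalg.norm(t),np.degrees(np.arctan2(-t[1],-t[0])))
E
```

```text
tray [ 0.5363 -0.0152] len 0.2819 yaw 3.55
railf [ 0.6504 -0.0084] len 0.3418 yaw 3.24
railb [ 0.6917 -0.0041] len 0.336 yaw 3.27
hub [ 0.6645 -0.0072] len 0.1842 yaw 3.83
[[ 0.6583  0.0847]
 [ 0.6648 -0.006 ]
 [ 0.6706 -0.0991]]
tip 0.07026836335414595 -47.08236779502064
tip 0.06974158415552424 -64.07240820410232
tip 0.06882279753512044 38.694002508918345
```

The tray is good: centred within 1 mm and square. Now the hooks, starting with the right one.

```bash
python3 -c "
from h import *
go((.6323,-.1329,.2,38.7),(.6323,-.1329,.151,38.7))"
```

```text
t 8.8 at [ 0.5292 -0.0096  0.2996] yaw 3.56 w 0.0298 F [-0.2  0.6 -0.2]
[np.float64(9.52), np.float64(12.95), np.float64(9.96), np.float64(-35.14)]
[np.float64(9.52), np.float64(12.95), np.float64(14.86), np.float64(-35.14)]
```

Emit:
servo_tool(
  targets=[
    [3, 4, 2, -10],
    [6, 8, 5, -20],
    [9.5, 12.9, 8, -30],
    [9.5, 12.9, 9, -35.1],
    [9.5, 12.9, 9, -35.1],
  ],
)

```text
time: 9.43
tool_pos: [0.6312, -0.1331, 0.207]
ee_rot: [-3.138, 0.002, 0.672]
wrist_force: [0.1, -1.2, 0.6]
width: 0.03
finger_force: 0.0
```

```bash
python3 -c "
from h import *
go((.6323,-.1329,.151,38.7))
shot('wrist','w3')"
```

```text
t 9.43 at [ 0.6312 -0.1331  0.207 ] yaw 38.49 w 0.03 F [ 0.1 -1.2  0.6]
[np.float64(0.1), np.float64(0.05), np.float64(5.6), np.float64(-0.21)]
```

View pics/w3.png

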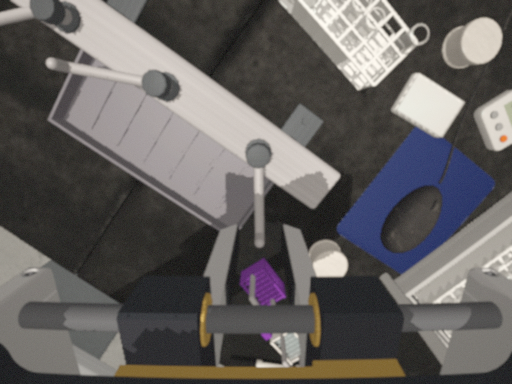

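The right hook, hub (258,153) to tip (260,243), runs straight between the fingers. I'll descend and sweep it.

Emit:
servo_tool(
  targets=[
    [0, 0, 3, 0],
    [0, 0, 5.6, 0],
    [0, 0, 5.6, 0],
  ],
)

```text
time: 9.85
tool_pos: [0.6305, -0.1315, 0.1528]
ee_rot: [-3.14, 0.001, 0.673]
wrist_force: [0.4, -0.1, 0.0]
width: 0.0298
finger_force: 0.0
```

```bash
python3 -c "
from h import *
go((.6213,-.1046,.151,3.5))"
```

```text
t 9.85 at [ 0.6305 -0.1315  0.1528] yaw 38.58 w 0.0298 F [ 0.4 -0.1  0. ]
[np.float64(0.95), np.float64(-2.68), np.float64(0.18), np.float64(35.08)]
```

Emit:
servo_tool(
  targets=[
    [0.1, -0.5, 0.1, 7],
    [0.3, -1, 0.1, 14],
    [0.5, -1.5, 0.1, 21],
    [0.7, -2.1, 0.1, 28],
    [0.95, -2.7, 0.1, 35],
    [0.95, -2.7, 0.1, 35],
  ],
)

```text
time: 10.6
tool_pos: [0.6231, -0.1053, 0.1555]
ee_rot: [3.14, -0.004, 0.064]
wrist_force: [-0.6, 0.1, 0.1]
width: 0.0301
finger_force: 0.1
```

Emit:
servo_tool(
  targets=[
    [0, 0, 0, 0],
    [0, 0, 0, 0],
    [0, 0, 0, 0],
    [0, 0, 0, 0],
  ],
  claw=255,
)

```text
time: 11.1
tool_pos: [0.6223, -0.1049, 0.1531]
ee_rot: [-3.14, -0.001, 0.063]
wrist_force: [-2.1, 1.5, 4.4]
width: 0.0073
finger_force: 29.6
```

```bash
python3 -c "
from h import *
go((.6213,-.1046,.151,3.5),(.6436,.0382,.2,-40),(.6436,.0382,.151,-40))"
```

```text
t 11.1 at [ 0.6223 -0.1049  0.1531] yaw 3.6 w 0.0073 F [-2.1  1.5  4.4]
[np.float64(-0.1), np.float64(-0.03), np.float64(0.21), np.float64(0.1)]
[np.float64(3.02), np.float64(-14.14), np.float64(-4.69), np.float64(43.6)]
[np.float64(3.02), np.float64(-14.14), np.float64(0.21), np.float64(43.6)]
```

Emit:
servo_tool(
  targets=[
    [0, 0, 0, 0],
    [0, 0, 0, 0],
    [0, 0, 0, 0],
    [0, 0, -3, 0],
    [0, 0, -5.5, 0],
    [1, -5, -5.5, 10],
    [2, -10, -5.5, 20],
    [3, -14.1, -5.5, 30],
  ],
  claw=174,
)

```text
time: 12.1
tool_pos: [0.6435, 0.0386, 0.2073]
ee_rot: [-3.142, 0.0, -0.467]
wrist_force: [-0.1, -0.8, 0.5]
width: 0.0299
finger_force: 0.0
```

Emit:
servo_tool(
  targets=[
    [0, 0, 0, 10],
    [0, 0, 0, 13.6],
    [0, 0, 0, 13.6],
  ],
)

```text
time: 12.48
tool_pos: [0.6434, 0.0372, 0.207]
ee_rot: [3.141, 0.0, -0.698]
wrist_force: [0.0, -0.2, -0.1]
width: 0.0297
finger_force: 0.0
```

```bash
python3 -c "
from h import *
go((.6436,.0382,.151,-40))
shot('wrist','w4')"
```

```text
t 12.47 at [0.6434 0.0372 0.207 ] yaw -39.99 w 0.0297 F [ 0.  -0.2 -0.1]
[np.float64(-0.05), np.float64(-0.1), np.float64(5.6), np.float64(0.01)]
```

View pics/w4.png

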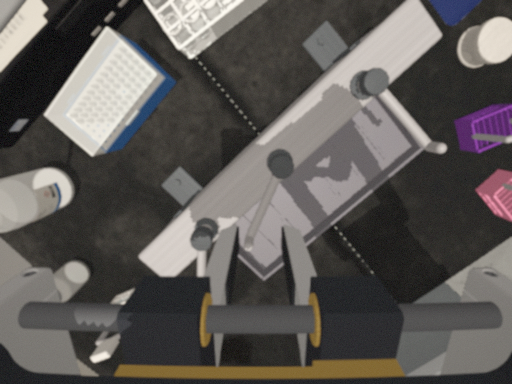

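Middle hook, hub (280,163) to tip (248,243), lies between the fingers. The right hook now points out, from hub (370,83) to tip (437,148).

Emit:
servo_tool(
  targets=[
    [0, 0, 3, 0],
    [0, 0, 5.5, 0],
    [0, 0, 5.5, 0],
  ],
)

```text
time: 12.9
tool_pos: [0.6418, 0.0367, 0.1495]
ee_rot: [3.138, 0.005, -0.699]
wrist_force: [-0.0, -0.5, 0.4]
width: 0.0299
finger_force: 0.0
```

```bash
python3 -c "
from h import *
go((.6155,-.0098,.151,3.5))"
```

```text
t 12.9 at [0.6418 0.0367 0.1495] yaw -40.04 w 0.0299 F [-0.  -0.5  0.4]
[np.float64(0.98), np.float64(5.25), np.float64(-0.15), np.float64(-43.54)]
```

Emit:
servo_tool(
  targets=[
    [-0.1, 0.9, 0, -7],
    [0, 1.8, 0, -14],
    [0.1, 2.7, 0, -21],
    [0.3, 3.6, 0, -28],
    [0.6, 4.5, 0, -35],
    [1, 5.25, 0, -43.5],
    [1, 5.25, 0, -43.5],
  ],
)

```text
time: 13.78
tool_pos: [0.618, -0.0102, 0.1543]
ee_rot: [3.141, -0.003, 0.058]
wrist_force: [0.0, -0.4, 0.8]
width: 0.03
finger_force: 0.0
```

Emit:
servo_tool(
  targets=[
    [0, 0, 0, 0],
    [0, 0, 0, 0],
    [0, 0, 0, 0],
    [0, 0, 0, 0],
  ],
  claw=255,
)

```text
time: 14.28
tool_pos: [0.6173, -0.0089, 0.1528]
ee_rot: [-3.141, -0.0, 0.061]
wrist_force: [-0.9, 3.1, 3.0]
width: 0.0066
finger_force: 30.0
```

```bash
python3 -c "
from h import *
go((.6155,-.0098,.151,3.5),(.6257,.1245,.2,-30),(.6257,.1245,.151,-30))"
```

```text
t 14.28 at [ 0.6173 -0.0089  0.1528] yaw 3.49 w 0.0066 F [-0.9  3.1  3. ]
[np.float64(-0.19), np.float64(0.08), np.float64(0.18), np.float64(-0.01)]
[np.float64(1.65), np.float64(-13.26), np.float64(-4.72), np.float64(33.49)]
[np.float64(1.65), np.float64(-13.26), np.float64(0.18), np.float64(33.49)]
```

Emit:
servo_tool(
  targets=[
    [0, 0, 0, 0],
    [0, 0, 0, 0],
    [0, 0, 0, 0],
    [0, 0, -3, 0],
    [0, 0, -5.5, 0],
    [0.5, -4.5, -5.5, 10],
    [1, -9, -5.5, 20],
    [1.6, -13.3, -5.5, 30],
  ],
  claw=174,
)

```text
time: 15.28
tool_pos: [0.6254, 0.125, 0.2074]
ee_rot: [3.141, -0.001, -0.47]
wrist_force: [0.6, -0.7, 0.6]
width: 0.03
finger_force: 0.0
```

Emit:
servo_tool(
  targets=[
    [0, 0, 0, 3.5],
    [0, 0, 3, 3.5],
    [0, 0, 5.4, 3.5],
    [0, 0, 5.4, 3.5],
  ],
)

```text
time: 15.78
tool_pos: [0.6237, 0.1237, 0.1504]
ee_rot: [3.138, 0.004, -0.525]
wrist_force: [-0.6, -0.5, 0.2]
width: 0.0298
finger_force: 0.0
```

```bash
python3 -c "
from h import *
go((.6098,.085,.152,3.5))"
```

```text
t 15.78 at [0.6237 0.1237 0.1504] yaw -30.06 w 0.0298 F [-0.6 -0.5  0.2]
[np.float64(0.73), np.float64(4.05), np.float64(-0.16), np.float64(-33.56)]
```

Emit:
servo_tool(
  targets=[
    [0.1, 0.8, 0, -6],
    [0.1, 1.6, 0, -12],
    [0.2, 2.4, 0, -18],
    [0.4, 3.2, 0, -25],
    [0.7, 4.05, 0, -33.5],
    [0.7, 4.05, 0, -33.5],
  ],
)

```text
time: 16.52
tool_pos: [0.6117, 0.0851, 0.155]
ee_rot: [3.141, -0.002, 0.058]
wrist_force: [-0.1, 0.4, 0.2]
width: 0.0297
finger_force: 0.0
```

Emit:
servo_tool(
  targets=[
    [0, 0, 0, 0],
    [0, 0, 0, 0],
    [0, 0, 0, 0],
    [0, 0, 0, 0],
  ],
  claw=255,
)

```text
time: 17.02
tool_pos: [0.6111, 0.0862, 0.1539]
ee_rot: [-3.141, -0.001, 0.061]
wrist_force: [-0.7, 3.0, 3.1]
width: 0.0069
finger_force: 30.0
```

Emit:
servo_tool(
  targets=[
    [0, 0, 0, 0],
    [0, 0, 0, 0],
    [0, 0, 0, 0],
    [0, 0, -3, 0],
    [0, 0, -6, 0],
    [-4, 3, -10, 0],
    [-8, 6, -14, 0],
    [-8, 6, -14, 0],
  ],
  claw=174,
)

```text
time: 18.02
tool_pos: [0.5348, 0.0191, 0.2987]
ee_rot: [3.14, -0.009, 0.057]
wrist_force: [0.4, -0.8, -0.2]
width: 0.0301
finger_force: 0.0
```

```bash
python3 -c "
from h import *
go()
c,im=shot('wrist','w5');np.save('w5cam.npy',c,allow_pickle=True)
cv2.imwrite('pics/w5c.png',cv2.resize(im[0:235],None,fx=1.5,fy=1.5))"
```

```text
t 18.02 at [0.5348 0.0191 0.2987] yaw 3.28 w 0.0301 F [ 0.4 -0.8 -0.2]
```

View pics/w5c.png

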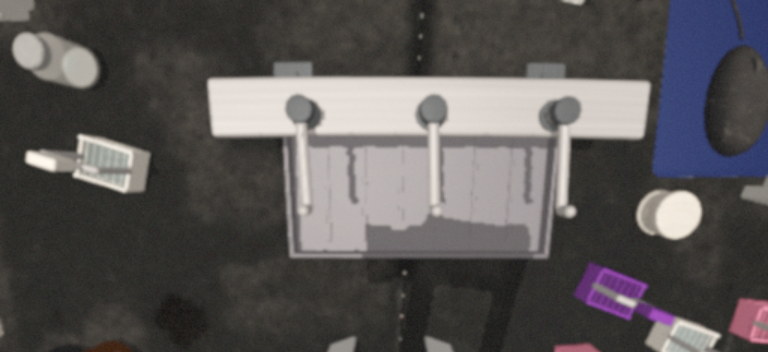

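Hooks point straight out and the tray is in place. I'll confirm the angles, then go to the left basket.

```bash
python3 - <<'E'
from h import *
c=np.load('w5cam.npy',allow_pickle=True).item()
f=lambda u,v,z:onz(c,u/1.5,v/1.5,z)[:2]
for a,b in zip([(300,107),(433,107),(567,108)],[(304,210),(436,211),(567,211)]):
    t=f(*b,.17)-f(*a,.157); print(f(*a,.157).round(4),np.linalg.norm(t).round(4),np.degrees(np.arctan2(-t[1],-t[0])).round(1))
print("tray",f(292,258,.028),f(548,258,.028),"rail",f(213,135,.128),f(646,138,.128))
print("basket",f(105,165,.034))
go((.56,.29,.3,3.5))
E
```

```text
[0.6616 0.0881] 0.07 4.7
[ 0.6667 -0.0044] 0.0706 5.3
[ 0.6724 -0.0986] 0.0706 4.8
tray [0.52817349 0.12324192] [ 0.54389968 -0.15417874] rail [0.6424189 0.1619627] [ 0.66075784 -0.17722511]
basket [0.61625679 0.31464158]
t 18.07 at [0.535  0.0199 0.2962] yaw 3.33 w 0.0298 F [0.7 0.7 0.8]
[np.float64(4.07), np.float64(-26.82), np.float64(-0.38), np.float64(-0.17)]
```

Emit:
servo_tool(
  targets=[
    [1, -6, 0, 0],
    [2, -12, 0, 0],
    [3, -18, 0, 0],
    [4, -24, 0, 0],
    [4, -26.8, 0, 0],
    [4, -26.8, 0, 0],
    [4, -26.8, 0, 0],
  ],
  claw=120,
)

```text
time: 18.95
tool_pos: [0.5586, 0.2904, 0.2916]
ee_rot: [3.14, 0.003, 0.06]
wrist_force: [1.2, -0.1, 0.2]
width: 0.0498
finger_force: 0.0
```

```bash
python3 -c "
from h import *
go()
c,im=shot('wrist','w6');np.save('w6cam.npy',c,allow_pickle=True)
cv2.imwrite('pics/w6c.png',cv2.resize(im[40:220,140:380],None,fx=3,fy=3,interpolation=cv2.INTER_CUBIC))"
```

```text
t 18.95 at [0.5586 0.2904 0.2916] yaw 3.44 w 0.0498 F [ 1.2 -0.1  0.2]
```

View pics/w6c.png

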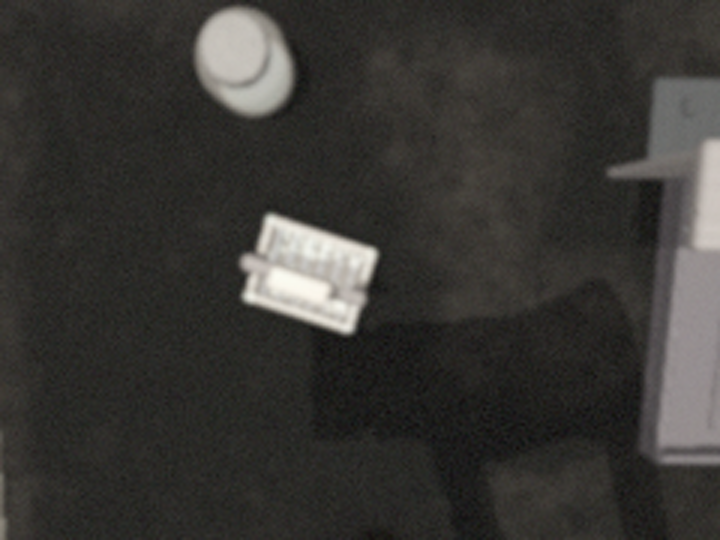

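Basket: box-top corners in the crop are (268,214), (378,250), (352,333) and (244,300). The tab is at (299,284).

```bash
cat >> h.py <<'E'
def basket(c,Q,tab):
    P=np.array([onz(c,u,v,.034)[:2] for u,v in Q]); d=(P[0]-P[1])+(P[3]-P[2])
    print("box",P.mean(0).round(4),"yaw(y axis)",np.degrees(np.arctan2(-d[0],d[1])).round(1),"sides",np.linalg.norm(P[0]-P[1]).round(3),np.linalg.norm(P[1]-P[2]).round(3),"tab",onz(c,*tab,.114).round(4))
E
python3 - <<'E'
from h import *
c=np.load('w6cam.npy',allow_pickle=True).item()
k=lambda a,b:(a/3+140,b/3+40)
basket(c,[k(268,214),k(378,250),k(352,333),k(244,300)],k(299,284))
print(get_obs()['tool_pos'])
E
```

```text
box [0.6177 0.3175] yaw(y axis) -13.9 sides 0.057 0.043 tab [0.6184 0.3179 0.114 ]
[0.55877072 0.28993591 0.29230653]
```

```bash
python3 -c "
from h import *
go((.618,.3178,.16,-13.9),(.618,.3178,.106,-13.9))"
```

```text
t 19.0 at [0.5588 0.2899 0.2923] yaw 3.4 w 0.05 F [ 0.9 -0.3 -0.4]
[np.float64(6.08), np.float64(-2.43), np.float64(13.23), np.float64(17.3)]
[np.float64(6.08), np.float64(-2.43), np.float64(18.63), np.float64(17.3)]
```

Emit:
servo_tool(
  targets=[
    [2, -1, 4, 6],
    [4, -2, 8, 12],
    [6.1, -2.4, 12, 17.3],
    [6.1, -2.4, 12.5, 17.3],
    [6.1, -2.4, 12.5, 17.3],
  ],
)

```text
time: 19.62
tool_pos: [0.6182, 0.3174, 0.1693]
ee_rot: [-3.142, -0.0, -0.242]
wrist_force: [-1.1, 0.7, 0.8]
width: 0.0495
finger_force: 0.0
```

```bash
python3 -c "
from h import *
go((.618,.3178,.106,-13.9))"
```

```text
t 19.62 at [0.6182 0.3174 0.1693] yaw -13.86 w 0.0495 F [-1.1  0.7  0.8]
[np.float64(-0.03), np.float64(-0.04), np.float64(6.33), np.float64(0.04)]
```

Emit:
servo_tool(
  targets=[
    [0, 0, 3, 0],
    [0, 0, 5, 0],
    [0, 0, 6.2, 0],
    [0, 0, 6.2, 0],
  ],
)

```text
time: 20.12
tool_pos: [0.6175, 0.3181, 0.1058]
ee_rot: [3.141, 0.001, -0.242]
wrist_force: [1.0, -0.6, -0.7]
width: 0.0494
finger_force: 0.0
```

Emit:
servo_tool(
  targets=[
    [0, 0, 0, 0],
    [0, 0, 0, 0],
    [0, 0, 0, 0],
    [0, 0, 0, 0],
    [0, 0, 0, 0],
  ],
  claw=255,
)

```text
time: 20.75
tool_pos: [0.6185, 0.3186, 0.1074]
ee_rot: [-3.141, -0.001, -0.242]
wrist_force: [-0.3, 0.7, 2.3]
width: 0.0257
finger_force: 30.0
```

```bash
python3 -c "
from h import *
go((.618,.3178,.106,-13.9))"
```

```text
t 20.75 at [0.6185 0.3186 0.1074] yaw -13.85 w 0.0257 F [-0.3  0.7  2.3]
[np.float64(-0.03), np.float64(0.09), np.float64(0.14), np.float64(0.05)]
```

Emit:
servo_tool(
  targets=[
    [0, 0, -2, 0],
    [0, 0, -5, 0],
    [0, 0, -8, 0],
    [0, 0, -10, 0],
    [-3, 0.5, -10, 0],
    [-7, 1, -10, 0],
    [-10, 3, -10, -3],
    [-10, 6, -10, -8],
  ],
)

```text
time: 21.75
tool_pos: [0.5045, 0.2847, 0.2076]
ee_rot: [-3.141, -0.0, -0.096]
wrist_force: [0.8, 0.8, -1.0]
width: 0.0255
finger_force: 30.0
```

```bash
python3 -c "
from h import *
go((.535,.0804,.207,3.5),(.5499,.0813,.207,3.5),(.6148,.0853,.207,3.5),(.6148,.0853,.1785,3.5))"
```

```text
t 21.75 at [0.5045 0.2847 0.2076] yaw -5.51 w 0.0255 F [ 0.8  0.8 -1. ]
[np.float64(4.99), np.float64(20.04), np.float64(0.06), np.float64(-9.01)]
[np.float64(6.47), np.float64(19.81), np.float64(0.06), np.float64(-9.01)]
[np.float64(12.89), np.float64(18.79), np.float64(0.06), np.float64(-9.01)]
[np.float64(12.89), np.float64(18.79), np.float64(2.91), np.float64(-9.01)]
```

Emit:
servo_tool(
  targets=[
    [1, 4, 0, -3],
    [2, 8, 0, -6],
    [3, 12, 0, -9],
    [3, 16, 0, -9],
    [3.5, 20, 0, -9],
    [4, 20, 0, -9],
    [4, 20, 0, -9],
    [4, 20, 0, -9],
  ],
)

```text
time: 22.75
tool_pos: [0.5259, 0.0821, 0.2066]
ee_rot: [-3.141, 0.0, 0.056]
wrist_force: [0.2, -0.4, -0.6]
width: 0.0259
finger_force: 30.0
```

```bash
python3 -c "
from h import *
go((.5499,.0813,.207,3.5),(.6148,.0853,.207,3.5),(.6148,.0853,.1785,3.5))
c,im=shot('wrist','w7');c2,im2=shot('top','t7');c3,im3=shot('scene','s7')
a=cv2.resize(im[:240],(768,360));b=cv2.resize(im2[130:250,180:320],(280,240));d=cv2.resize(im3[130:250,130:320],(380,240))
o=np.zeros((600,768,3),np.uint8);o[:360]=a;o[360:,:280]=b;o[360:,290:670]=d;cv2.imwrite('pics/m7.png',o)"
```

```text
t 22.75 at [0.5259 0.0821 0.2066] yaw 3.23 w 0.0259 F [ 0.2 -0.4 -0.6]
[np.float64(2.39), np.float64(0.21), np.float64(-0.04), np.float64(-0.27)]
[np.float64(8.89), np.float64(0.18), np.float64(-0.04), np.float64(-0.27)]
[np.float64(8.89), np.float64(0.18), np.float64(2.81), np.float64(-0.27)]
```

View pics/m7.png

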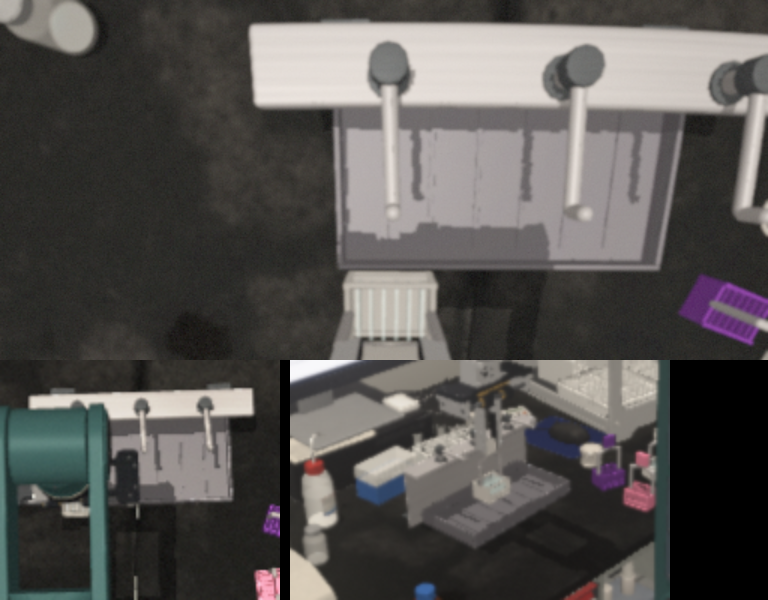

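```bash
python3 -c "
from h import *
c=camera_model('wrist')
f=lambda u,v,z:onz(c,u/1.5,v/1.5,z)[:2].round(4)
print(f(340,269,.028),f(660,269,.028),'exp',frame((.6655,-.0068),.0611,-.13,.14),frame((.6655,-.0068),.0611,-.13,-.14),'tips',f(392,211,.17),f(584,212,.17))"
```

```text
[0.5288 0.1243] [ 0.5448 -0.1546] exp [0.5271939 0.1250007] [ 0.54429126 -0.15447682] tips [0.5921 0.0842] [ 0.5973 -0.0096]
```

Tray and hooks are still good, and the basket is lined up with the left hook. Hang it.

Emit:
servo_tool(
  targets=[
    [2, 0.1, 0, -0.2],
    [4, 0.1, 0, -0.2],
    [5.5, 0.1, 0, -0.2],
    [7, 0.1, 0, -0.2],
    [8.2, 0.1, 0, -0.2],
    [8.9, 0.1, 0, -0.2],
    [8.9, 0.1, 0, -0.2],
    [8.9, 0.1, 0, -0.2],
  ],
)

```text
time: 23.9
tool_pos: [0.6146, 0.085, 0.2065]
ee_rot: [3.142, 0.0, 0.059]
wrist_force: [0.2, 0.0, -0.9]
width: 0.0258
finger_force: 30.0
```

```bash
python3 -c "
from h import *
go((.6148,.0853,.207,3.5),(.6148,.0853,.1785,3.5))"
```

```text
t 23.9 at [0.6146 0.085  0.2065] yaw 3.36 w 0.0258 F [ 0.2  0.  -0.9]
[np.float64(0.02), np.float64(-0.03), np.float64(-0.05), np.float64(-0.14)]
[np.float64(0.02), np.float64(-0.03), np.float64(2.8), np.float64(-0.14)]
```

Emit:
servo_tool(
  targets=[
    [0, 0, 1, 0],
    [0, 0, 2, 0],
    [0, 0, 2.5, 0],
    [0, 0, 2.75, 0],
    [0, 0, 2.75, 0],
    [0, 0, 2.75, 0],
  ],
)

```text
time: 24.65
tool_pos: [0.6151, 0.085, 0.1792]
ee_rot: [-3.142, -0.001, 0.059]
wrist_force: [-0.6, 0.8, -0.5]
width: 0.0257
finger_force: 30.0
```

```bash
python3 -c "
from h import *
go((.6148,.0853,.1785,3.5))"
```

```text
t 24.65 at [0.6151 0.085  0.1792] yaw 3.35 w 0.0257 F [-0.6  0.8 -0.5]
[np.float64(-0.03), np.float64(-0.03), np.float64(0.07), np.float64(-0.15)]
```

Emit:
servo_tool(
  targets=[
    [0, 0, 0.1, 0],
    [0, 0, 0.15, 0],
    [0, 0, 0.15, 0],
  ],
)

```text
time: 25.02
tool_pos: [0.6152, 0.085, 0.1787]
ee_rot: [3.142, -0.002, 0.058]
wrist_force: [-2.1, 1.1, 5.1]
width: 0.0258
finger_force: 30.0
```

Emit:
servo_tool(
  targets=[
    [0, 0, 0, 0],
    [0, 0, 0, 0],
    [0, 0, 0, 0],
    [0, 0, 0, 0],
    [0, 0, -1.5, 0],
    [0, 0, -3.5, 0],
    [0, 0, -6, 0],
    [-3, 0, -9, 0],
  ],
  claw=135,
)

```text
time: 26.02
tool_pos: [0.5855, 0.083, 0.268]
ee_rot: [3.141, 0.001, 0.058]
wrist_force: [0.5, 1.2, 0.9]
width: 0.0442
finger_force: 0.0
```

Emit:
servo_tool(
  targets=[
    [-4, 4, -2, 0],
    [-6, 8, -3, 0],
    [-8, 12, -3, 0],
    [-8, 12, -3, 0],
  ],
)

```text
time: 26.52
tool_pos: [0.5115, -0.0435, 0.2996]
ee_rot: [3.14, -0.003, 0.054]
wrist_force: [-0.3, 0.1, 0.1]
width: 0.0445
finger_force: 0.0
```

```bash
python3 -c "
from h import *
go((.42,-.33,.3,3.5))
c,im=shot('wrist','w8');c3,im3=shot('scene','s8')
a=cv2.resize(im[:240],(768,360));d=cv2.resize(im3[140:220,150:300],(450,240))
o=np.zeros((600,768,3),np.uint8);o[:360]=a;o[360:,:450]=d;cv2.imwrite('pics/m8.png',o)"
```

```text
t 26.52 at [ 0.5115 -0.0435  0.2996] yaw 3.11 w 0.0445 F [-0.3  0.1  0.1]
[np.float64(-10.69), np.float64(28.12), np.float64(-0.04), np.float64(-0.39)]
```

View pics/m8.png

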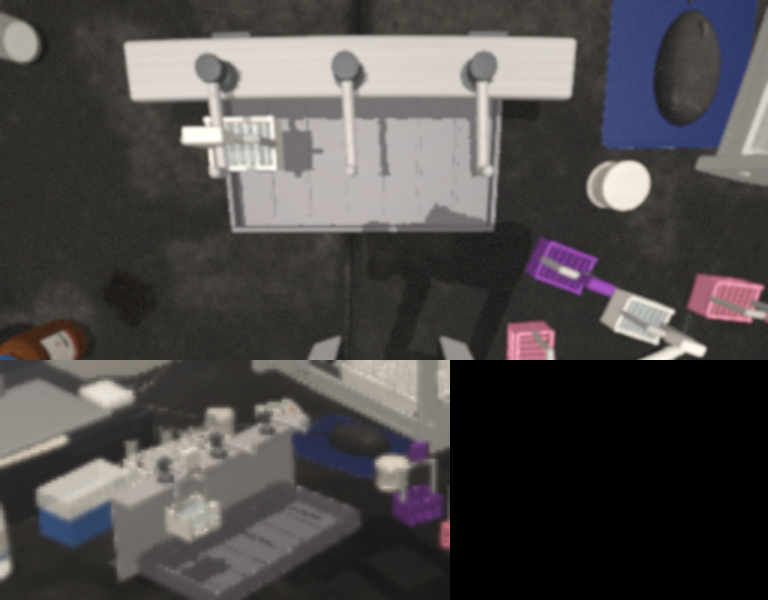

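The left basket hangs on its hook, with its box at about (240,145) and tab at (200,135) over the tray. The tray and the other hooks are unchanged. The picture allowance is used up, so I'll measure by masks from here. I'll test the mask on the saved view, then locate the right basket roughly.

```bash
cat >> h.py <<'E'
def white(im,c,guess,z=.034,r=45):
    u,v=proj(c,[*guess,z]);hsv=cv2.cvtColor(im,cv2.COLOR_BGR2HSV)
    m=((hsv[...,2]>105)&(hsv[...,1]<60)).astype(np.uint8)
    m=cv2.morphologyEx(m,cv2.MORPH_CLOSE,np.ones((5,5)));n,l,st,ce=cv2.connectedComponentsWithStats(m)
    k=[i for i in range(1,n) if st[i,4]>150 and np.hypot(*(ce[i]-[u,v]))<r]
    for i in k:
        mm=cv2.morphologyEx((l==i).astype(np.uint8),cv2.MORPH_OPEN,np.ones((9,9)))
        cs,_=cv2.findContours(mm,cv2.RETR_EXTERNAL,cv2.CHAIN_APPROX_NONE)
        if not cs: continue
        q=cv2.boxPoints(cv2.minAreaRect(max(cs,key=len)))
        P=np.array([onz(c,*p,z)[:2] for p in q]);e=[P[1]-P[0],P[2]-P[1]];L=[np.linalg.norm(x) for x in e];d=e[int(np.argmax(L))]
        print("blob",st[i],ce[i].round(0),"ctr",P.mean(0).round(4),"sides",np.round(L,3),"yaw",np.round((np.degrees(np.arctan2(-d[0],d[1]))+90)%180-90,1))
E
python3 - <<'E'
from h import *
white(cv2.imread('pics/w6.png'),np.load('w6cam.npy',allow_pickle=True).item(),(.6177,.3175))
c=camera_model('wrist');im=cv2.imread('pics/w8.png')
print(onz(c,643/1.5,317/1.5,.034)); white(im,c,onz(c,643/1.5,317/1.5,.034)[:2])
c=np.array([0]);
E
```

```text
blob [ 220  111   46   40 1237] [242. 131.] ctr [0.6185 0.3195] sides [0.046 0.062] yaw -13.3
[ 0.46004251 -0.33185962  0.034     ]
blob [ 400  192   71   63 1963] [431. 221.] ctr [ 0.4477 -0.3486] sides [0.055 0.135] yaw -27.8
```

Emit:
servo_tool(
  targets=[
    [-3, 5, 0, 0],
    [-6, 10, 0, 0],
    [-9, 15, 0, 0],
    [-11, 20, 0, 0],
    [-12, 25, 0, 0],
    [-12.5, 28, 0, 0],
    [-12.5, 28, 0, 0],
    [-12.5, 28, 0, 0],
  ],
  claw=120,
)

```text
time: 27.62
tool_pos: [0.4046, -0.3269, 0.2975]
ee_rot: [-3.141, -0.0, 0.06]
wrist_force: [0.7, 0.0, -0.1]
width: 0.0501
finger_force: 0.0
```

```bash
python3 - <<'E'
from h import *
go()
c,im=shot('wrist','w9');np.save('w9cam.npy',c,allow_pickle=True)
print(proj(c,[.46,-.325,.034]));white(im,c,(.46,-.325),r=60)
# tab: brightest blob near the box, at z=.114
hsv=cv2.cvtColor(im,cv2.COLOR_BGR2HSV)
for T in(190,205,220):
    m=((hsv[...,2]>T)&(hsv[...,1]<50)).astype(np.uint8);n,l,st,ce=cv2.connectedComponentsWithStats(m)
    for i in range(1,n):
        if st[i,4]>25 and np.hypot(*(ce[i]-np.array(proj(c,[.46,-.325,.06]))))<60: print(T,st[i],ce[i].round(1),onz(c,*ce[i],.114).round(4))
E
```

```text
t 27.62 at [ 0.4046 -0.3269  0.2975] yaw 3.46 w 0.0501 F [ 0.7  0.  -0.1]
(np.float64(260.40373503880056), np.float64(135.257847704952))
blob [ 246  119   46   40 1212] [268. 139.] ctr [ 0.4548 -0.3387] sides [0.046 0.065] yaw -14.4
190 [ 247  120   44   37 1038] [267.9 138.3] [ 0.462 -0.334  0.114]
190 [260 164  50  28 387] [283.9 177.2] [ 0.4135 -0.3582  0.114 ]
205 [247 120  44  37 978] [267.5 138. ] [ 0.4623 -0.3335  0.114 ]
205 [260 165  50  26 312] [283.7 177.4] [ 0.4133 -0.358   0.114 ]
220 [247 120  43  34 850] [266.8 137.2] [ 0.4632 -0.3326  0.114 ]
220 [261 184   6   7  36] [263.4 187.1] [ 0.3986 -0.3324  0.114 ]
```

Right basket is at (0.4545,-0.337), yaw about -14°, after correcting for the bail's lean.

```bash
python3 -c "
from h import *
go((.4545,-.337,.17,-14))"
```

```text
t 27.68 at [ 0.4046 -0.3267  0.2977] yaw 3.48 w 0.0492 F [-0.3 -0.   0.3]
[np.float64(4.92), np.float64(1.33), np.float64(12.77), np.float64(17.48)]
```

Emit:
servo_tool(
  targets=[
    [2, 0.6, 3, 6],
    [4, 1, 7, 12],
    [4.9, 1.3, 10, 17.5],
    [4.9, 1.3, 12.5, 17.5],
    [4.9, 1.3, 12.5, 17.5],
    [4.9, 1.3, 12.5, 17.5],
  ],
)

```text
time: 28.42
tool_pos: [0.4542, -0.3378, 0.1741]
ee_rot: [3.141, -0.002, -0.246]
wrist_force: [-0.3, 0.1, 0.5]
width: 0.0496
finger_force: 0.0
```

```bash
python3 - <<'E'
from h import *
go((.4545,-.337,.106,-14))
c,im=shot('wrist','w10')
white(im,c,(.4545,-.337),r=80)
K=proj(c,[.4545,-.337,.114]);print("tab expected px",K)
hsv=cv2.cvtColor(im,cv2.COLOR_BGR2HSV)
m=((hsv[...,2]>205)&(hsv[...,1]<50)).astype(np.uint8);n,l,st,ce=cv2.connectedComponentsWithStats(m)
for i in range(1,n):
    if st[i,4]>60 and np.hypot(*(ce[i]-np.array(K)))<90: print(st[i],ce[i].round(1),onz(c,*ce[i],.114).round(4))
E
```

```text
t 28.43 at [ 0.4542 -0.3378  0.1741] yaw -14.07 w 0.0496 F [-0.3  0.1  0.5]
[np.float64(0.01), np.float64(-0.08), np.float64(6.81), np.float64(-0.07)]
blob [ 229  167   60   54 2607] [259. 192.] ctr [ 0.4513 -0.3359] sides [0.062 0.064] yaw 77.4
tab expected px (np.float64(258.60718574198717), np.float64(215.33550772863396))
[ 232  169   54   51 2075] [258.7 191.9] [ 0.4751 -0.3423  0.114 ]
[267 201  58  50 747] [295.1 225.8] [ 0.437 -0.366  0.114]
[241 270  62  27 718] [276.3 282.6] [ 0.3844 -0.3367  0.114 ]
[240 287  68  18 730] [279.7 298. ] [ 0.3668 -0.3359  0.114 ]
```

The basket is centred between the fingers: column 258.7, against 258.6 expected. Grip.

Emit:
servo_tool(
  targets=[
    [0, 0, 3, 0],
    [0, 0, 5.5, 0],
    [0, 0, 6.8, 0],
    [0, 0, 6.8, 0],
    [0, 0, 6.8, 0],
  ],
)

```text
time: 29.1
tool_pos: [0.4541, -0.3389, 0.1062]
ee_rot: [3.14, -0.003, -0.247]
wrist_force: [-0.1, -0.3, -0.3]
width: 0.0497
finger_force: 0.0
```

Emit:
servo_tool(
  targets=[
    [0, 0, 0, 0],
    [0, 0, 0, 0],
    [0, 0, 0, 0],
    [0, 0, 0, 0],
    [0, 0, 0, 0],
  ],
  claw=255,
)

```text
time: 29.72
tool_pos: [0.4536, -0.3382, 0.1048]
ee_rot: [3.141, -0.001, -0.247]
wrist_force: [0.3, 0.8, 1.8]
width: 0.0254
finger_force: 29.9
```

Emit:
servo_tool(
  targets=[
    [0, 0, -2, 0],
    [0, 0, -5, 0],
    [0, 0, -9, 0],
    [0, 0, -13, 0],
    [0, 0, -17, 0],
    [0, 0, -17, 0],
  ],
)

```text
time: 30.48
tool_pos: [0.4544, -0.3393, 0.2782]
ee_rot: [3.138, -0.007, -0.247]
wrist_force: [0.8, 0.1, -0.4]
width: 0.0259
finger_force: 29.9
```

```bash
python3 -c "
from h import *
F=lambda a,b:frame((.6655,-.0068),.0611,a,b)
go((*F(-.145,-.095),.275,3.5),(*F(-.145,-.095),.207,3.5))"
```

```text
t 30.48 at [ 0.4544 -0.3393  0.2782] yaw -14.15 w 0.0259 F [ 0.8  0.1 -0.4]
[np.float64(1.4), np.float64(-23.95), np.float64(0.32), np.float64(-17.65)]
[np.float64(1.4), np.float64(-23.95), np.float64(7.12), np.float64(-17.65)]
```

Emit:
servo_tool(
  targets=[
    [0.2, -4, 0, -4],
    [0.5, -8, 0, -9],
    [0.8, -13, 0, -13],
    [1.2, -18, 0, -17.6],
    [1.4, -23, 0, -17.6],
    [1.4, -24, 3, -17.6],
    [1.4, -24, 6, -17.6],
    [1.4, -24, 7.1, -17.6],
  ],
)

```text
time: 31.48
tool_pos: [0.5236, -0.108, 0.1986]
ee_rot: [-3.139, 0.008, 0.061]
wrist_force: [-0.4, 0.2, -1.4]
width: 0.0256
finger_force: 29.9
```

Emit:
servo_tool(
  targets=[
    [0, 0, 0, 0],
    [0, 0, 0, 0],
  ],
)

```text
time: 31.72
tool_pos: [0.5261, -0.1094, 0.2045]
ee_rot: [3.141, -0.002, 0.06]
wrist_force: [0.3, 0.1, -1.0]
width: 0.0258
finger_force: 29.9
```

```bash
python3 - <<'E'
from h import *
O=(.6655,-.0068);F=lambda a,b:frame(O,.0611,a,b)
go((*F(-.11,-.095),.206,3.5),(*F(-.045,-.095),.206,3.5),(*F(-.045,-.095),.177,3.5))
c,im=shot('wrist','w11');np.save('w11cam.npy',c,allow_pickle=True)
g=cv2.cvtColor(im,cv2.COLOR_BGR2GRAY).astype(int)
# hook shaft: bright band across rows through expected arm point, r=30..60
for hk,yy in(("R",-.095),("M",0)):
    for r in(.03,.06):
        u,v=proj(c,[*F(-r,yy),.154]);row=g[int(round(v)),int(u)-12:int(u)+13]
        print(hk,r,"exp",round(u,1),round(v,1),row)
# tray front wall corners: column profile on expected pts
for yy in(.1,.03,-.03):
    u,v=proj(c,[*F(-.13,yy),.028]);print("front",yy,round(v,1),g[int(v)-8:int(v)+9,int(round(u))])
for xx in(-.115,-.09):
  for s in(.14,-.14):
    u,v=proj(c,[*F(xx,s),.028]);print("side",s,round(u,1),g[int(round(v)),int(u)-8:int(u)+9])
E
```

```text
t 31.73 at [ 0.5261 -0.1094  0.2045] yaw 3.42 w 0.0258 F [ 0.3  0.1 -1. ]
[np.float64(3.54), np.float64(0.1), np.float64(-0.15), np.float64(-0.08)]
[np.float64(10.04), np.float64(0.09), np.float64(-0.15), np.float64(-0.08)]
[np.float64(10.04), np.float64(0.09), np.float64(2.75), np.float64(-0.08)]
R 0.03 exp 260.4 71.2 [115 119 117 115 112 117 137 173 194 208 221 228 227 216 204 191 172 145
 125 117 118 117 115 116 114]
R 0.06 exp 260.5 113.6 [184 184 184 184 185 183 183 185 182 186 192 206 217 230 231 221 206 192
 177 171 173 178 180 181 181]
M 0.03 exp 131.7 72.7 [107 111 108 110 110 107 110 124 164 198 212 220 227 224 209 192 181 165
 149 129 116 110 111 110 114]
M 0.06 exp 136.2 114.6 [108 110 110 108 108 109 107 109 125 164 197 213 223 230 223 207 191 179
 162 143 127 145 169 175 176]
front 0.1 172.8 [161 145 117 101 119 143 152 133  94  65  55  53  53  53  57  51  52]
front 0.03 172.5 [167 141 108  95 121 150 157 134 100  79  75  74  74  72  67  65  64]
front -0.03 172.3 [175 159 124 100 122 154 157 136  96  63  58  55  54  56  53  54  57]
side 0.14 76.4 [ 45  45  45  46  50  47  52  67 109 145 154 133 101  84  80  83  79]
side -0.14 295.9 [111 111 105  95  92 101 109 102  77  49  34  33  29  37  34  37  33]
side 0.14 72.9 [ 56  56  61  55  61  56  55  57  83 126 153 151 123  90  81  83  78]
side -0.14 296.6 [158 141 118  98  90 102 112 109  78  46  33  30  34  37  31  38  38]
```

Tray and hooks all check out. Hang the second basket on the right hook.

Emit:
servo_tool(
  targets=[
    [2, 0.1, 0, 0],
    [4, 0.1, 0, 0],
    [6, 0.1, 0, 0],
    [7.5, 0.1, 0, 0],
    [9, 0.1, 0, 0],
    [10, 0.1, 0, 0],
    [10, 0.1, 0, 0],
    [10, 0.1, 0, 0],
  ],
)

```text
time: 32.78
tool_pos: [0.6252, -0.1041, 0.2038]
ee_rot: [3.141, -0.0, 0.06]
wrist_force: [0.1, -0.1, -1.4]
width: 0.0259
finger_force: 29.9
```

Emit:
servo_tool(
  targets=[
    [0, 0, 1, 0],
    [0, 0, 2, 0],
    [0, 0, 2.5, 0],
    [0, 0, 2.8, 0],
    [0, 0, 2.8, 0],
    [0, 0, 2.8, 0],
  ],
)

```text
time: 33.52
tool_pos: [0.6257, -0.1041, 0.176]
ee_rot: [3.141, -0.001, 0.06]
wrist_force: [-1.7, -0.6, 2.6]
width: 0.0258
finger_force: 29.9
```

```bash
python3 -c "
from h import *
F=lambda a,b:frame((.6655,-.0068),.0611,a,b)
go((*F(-.045,-.095),.177,3.5))"
```

```text
t 33.52 at [ 0.6257 -0.1041  0.176 ] yaw 3.44 w 0.0258 F [-1.7 -0.6  2.6]
[np.float64(0.07), np.float64(0.03), np.float64(-0.1), np.float64(-0.06)]
```

Seated: the force turned upward at the expected height. Release, back off, and check.

Emit:
servo_tool(
  targets=[
    [0, 0, 0, 0],
    [0, 0, 0, 0],
    [0, 0, 0, 0],
    [0, 0, 0, 0],
    [0, 0, -1.5, 0],
    [0, 0, -3.5, 0],
    [0, 0, -6, 0],
    [-3, 0, -9, 0],
  ],
  claw=135,
)

```text
time: 34.52
tool_pos: [0.596, -0.1057, 0.266]
ee_rot: [-3.141, 0.001, 0.061]
wrist_force: [0.8, 0.3, -0.5]
width: 0.0444
finger_force: 0.0
```

Emit:
servo_tool(
  targets=[
    [-4, -4, -2, 0],
    [-8, -8, -3, 0],
    [-11, -10, -3, 0],
    [-11, -10, -3, 0],
    [-11, -10, -3, 0],
  ],
)

```text
time: 35.15
tool_pos: [0.4803, -0.0128, 0.2963]
ee_rot: [3.141, -0.002, 0.06]
wrist_force: [-0.5, -0.2, -0.6]
width: 0.0446
finger_force: 0.0
```

```bash
cat > chk.py <<'E'
from h import *
import sys
O=(.6655,-.0068);F=lambda a,b:frame(O,.0611,a,b)
go()
c,im=shot('wrist',sys.argv[1]);g=cv2.cvtColor(im,cv2.COLOR_BGR2GRAY).astype(int)
for hk,yy in(("L",.095),("M",0),("R",-.095)):
    for r in(.02,.065):
        u,v=proj(c,[*F(-r,yy),.154]);print(hk,r,round(u,1),g[int(round(v)),int(u)-10:int(u)+11])
for yy in(.1,.03,-.03,-.1):
    u,v=proj(c,[*F(-.13,yy),.028]);print("front",yy,round(v,1),g[int(v)-8:int(v)+9,int(round(u))])
for s in(.14,-.14):
    u,v=proj(c,[*F(-.115,s),.028]);print("side",s,round(u,1),g[int(round(v)),int(u)-8:int(u)+9])
hsv=cv2.cvtColor(im,cv2.COLOR_BGR2HSV);m=((hsv[...,2]>205)&(hsv[...,1]<50)).astype(np.uint8)
n,l,st,ce=cv2.connectedComponentsWithStats(m)
for s in(.095,-.095):
    print("tab exp px",np.round(proj(c,[*F(-.045,s),.1855]),1),"box top px",np.round(proj(c,[*F(-.045,s),.1055]),1))
for i in range(1,n):
    if st[i,4]>60 and ce[i][1]<240: print(st[i],ce[i].round(0))
E
python3 chk.py w12
```

```text
t 35.15 at [ 0.4803 -0.0128  0.2963] yaw 3.45 w 0.0446 F [-0.5 -0.2 -0.6]
L 0.02 170.7 [184 184 181 182 183 178 179 190 209 219 219 207 189 169 154 154 146 138
 134 135 130]
L 0.065 173.9 [224 229 201 171 173 194 203 207 198 187 174 168 167 165 159 161 182 195
 219 232 215]
M 0.02 264.2 [191 192 189 190 186 184 191 206 219 221 212 194 173 152 156 177 190 189
 191 191 190]
M 0.065 264.1 [183 181 182 182 180 180 177 181 191 197 201 200 196 188 180 176 180 180
 180 173 146]
R 0.02 357.4 [182 165 146 140 139 160 183 201 219 225 215 201 191 193 194 196 196 196
 195 193 189]
R 0.065 354.0 [196 202 193 180 186 196 191 175 182 196 209 210 195 183 182 186 192 197
 218 236 223]
front 0.1 135.7 [183 182 183 175 159 157 161 144 106  62  54  59  56  60  57  54  58]
front 0.03 135.5 [183 184 183 175 150 141 155 154 121  78  65  60  57  60  54  57  58]
front -0.03 135.4 [178 177 177 174 157 145 153 152 119  75  56  52  57  60  53  58  58]
front -0.1 135.5 [171 169 168 168 161 144 150 152 126  83  57  47  48  52  45  46  51]
side 0.14 172.0 [ 48  45  46  49  44  46  49  56  96 143 159 135 100  83  84  92 109]
side -0.14 353.0 [163 146 117  93  89 112 145 159 136  88  51  45  49  40  44  47  50]
tab exp px [162.2  53.9] box top px [184.7  68.4]
tab exp px [366.9  53.9] box top px [342.   68.3]
[ 108    0   79   63 2209] [142.  24.]
[ 172    0   87   33 2313] [218.  16.]
[ 269    0   86   34 2301] [308.  15.]
[ 360    0   56   36 1734] [389.  17.]
[261  22   6  63 246] [263.  53.]
[352  24  29  39 408] [363.  50.]
[189  50  19  15 110] [201.  54.]
[320  50  26  16 120] [328.  54.]
[330  54  15   9  63] [336.  59.]
[179  65  11  25 147] [184.  78.]
[319  65  26  24 331] [330.  79.]
[193  66  16  23 186] [200.  80.]
[353  67   5  15  65] [355.  74.]
[162  73  10  15  64] [165.  82.]
[427  88  31  34 799] [442. 105.]
[430 217  47  24 312] [453. 228.]
```

```bash
python3 - <<'E'
from h import *
O=(.6655,-.0068);F=lambda a,b:frame(O,.0611,a,b)
c=camera_model('wrist');im=cv2.imread('pics/w12.png');g=cv2.GaussianBlur(cv2.cvtColor(im,cv2.COLOR_BGR2GRAY),(3,3),0).astype(int)
for hk,yy in(("L",.095),("M",0),("R",-.095)):
    for r in(.024,.03,.036,.052,.056,.06):
        u,v=proj(c,[*F(-r,yy),.154]);print(hk,r,round(u,1),round(v,1),g[int(round(v)),int(round(u))-9:int(round(u))+10])
E
```

```text
L 0.024 170.5 38.3 [ 65  64  70  91 127 167 197 213 217 210 195 177 154 131 116 112 112 112
 112]
L 0.03 171.0 44.7 [ 41  36  41  63  99 142 181 206 217 217 206 189 168 145 124 114 112 112
 112]
L 0.036 171.4 51.0 [250 250 250 250 250 250 251 251 251 251 251 251 250 249 241 225 207 204
 216]
L 0.052 172.6 67.7 [122 129 148 172 186 186 188 200 214 217 206 187 171 169 182 199 210 212
 203]
L 0.056 172.9 71.8 [168 153 153 169 184 188 190 200 213 219 214 200 181 167 164 175 194 208
 205]
L 0.06 173.2 75.9 [219 188 165 169 186 192 189 193 208 219 220 208 191 175 170 180 201 218
 219]
M 0.024 264.0 37.3 [117 118 120 130 152 179 202 217 220 211 196 173 147 126 117 115 114 114
 114]
M 0.03 264.0 43.8 [116 117 117 123 143 173 199 215 221 215 200 178 151 128 118 116 115 115
 114]
M 0.036 263.9 50.2 [115 116 116 121 139 168 195 211 215 207 194 177 154 132 120 116 115 116
 116]
M 0.052 263.9 66.9 [180 180 180 180 178 181 191 207 219 222 213 197 184 179 178 179 178 176
 166]
M 0.056 263.9 71.0 [181 181 181 180 179 180 191 207 220 224 215 199 183 175 175 178 179 177
 165]
M 0.06 263.9 75.1 [182 182 181 180 178 178 188 204 219 224 216 200 186 177 176 179 179 172
 156]
R 0.024 357.1 38.2 [112 112 116 131 156 182 202 215 219 211 192 163 127 102  95  96  96  95
  96]
R 0.03 356.7 44.5 [111 112 118 135 160 186 207 219 219 209 187 146  95  55  37  34  36  36
  35]
R 0.036 356.2 50.9 [178 174 172 170 176 197 223 241 249 251 252 251 251 250 250 250 249 249
 249]
R 0.052 355.0 67.5 [204 196 184 181 179 173 173 183 197 203 199 191 186 182 172 158 146 139
 136]
R 0.056 354.7 71.6 [198 188 179 174 170 170 182 201 218 224 218 205 193 177 158 147 156 175
 183]
R 0.06 354.4 75.6 [202 197 185 179 177 173 173 183 203 220 225 217 204 191 180 173 179 201
 224]
```

```bash
python3 -c "
from h import *
print(close_job())"
```

```text
the job is handed in; nothing more can be done
None
```

The job is handed in: the tray is flush against the splashback and centred, all three hooks point out to within about 2°, and the two white baskets hang over the tray, one on the left hook and one on the right. I checked the second basket's hang by force and image measurements only, because the picture allowance had run out.

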